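# Park the sprung jaw and load a dish

## Task

Open the blue dish clamp: draw its orange grip back against the spring, away from the black pad, and slip it sideways into the holding notch so that the jaw stays open when you let go. Then take only the top dish from the nested stack and set it upright in the middle of the pad, leaving the jaw parked, the other two dishes stacked where they stand, and the beaker, tape roll and timer undisturbed.

Things in the scene. Friction and masses are not known exactly. Their poses are not given: they have to be found in the camera images.
- station: Dish clamp fixed to the bench; z up, origin on the bench. Aluminium base, x = -65 to 65, y = -125 to 95 mm, 12 mm thick; round black rubber pad, 70 mm across, at y = -80; blue bridge, x = -58 to 58, y = -35 to 89 mm, its flat top at z = 46 mm with an L-shaped slot for the grip's 10 mm stem: a straight leg along y at x = 0, and at its +y end a notch to the -x side, with white lines.
- notch (a point): Where the stem stands when parked in the notch, on the bridge top (z = 46 mm; axes as the station's; at x = -18, y = 27 mm there). A 5 mm lip guards the notch: first draw the jaw joint to 0.060 to 0.066 (0.057 at least), then move the grip 20 mm sideways to -x; let go, and the spring brings the stem forward behind the lip, where it stays.
- jaw (a joint): Travel (m) of the steel jaw along the station's +y: 0 = shut (jaw lies over the pad, where its spring holds it), stop at 0.069; about 0.052 when parked in the notch. The spring pulls it back to 0 with 5 N at 0 and 12 N at 0.069.
- grip (a joint): Sideways travel (m) of the orange grip relative to the jaw, along the station's -x: 0 = in the straight leg (a light spring of 1 to 2.5 N returns it there), stop at 0.020; about 0.018 when parked in the notch. It can move sideways only when the jaw is drawn at least 0.057.
- grip_center (a point): Point in the orange grip, 80 mm above the bench; axes as the station's. The grip is an upright rounded block 48 (x) x 18 (y) x 42 mm high, from z = 56 to 98 mm; it moves with both joints and does not turn. With both joints at 0 it stands at x = 0, y = -25 mm in the station's frame.
- pad_center (a point): Centre of the top of the black rubber pad, 16 mm above the bench; axes as the station's. With the jaw shut the jaw (56 mm wide, z = 20 to 36 mm) covers the +y half of the pad; parked, its front edge is 48 mm from this point on the +y side.
- dish_top: Top one of three equal aluminium dishes (60 g): an upright band 60 mm across, open at the top, from z = 24 to the rim at z = 52 mm, above a tapered foot 39 mm across. Origin: centre of the foot's underside; z up. In the stack each dish's foot sits in the dish below, its band resting on that rim, 28 mm higher: only the band shows above the next dish's band, which is equally wide.
- dish_mid: Middle dish of the stack, same shape; its rim lies 28 mm below that of the top dish.
- dish_low: Bottom dish of the stack, same shape, standing on the bench.
- beaker: Glass beaker, 70 mm across, 90 mm high; origin at its underside. Leave alone.
- tape_roll: Roll of brown tape lying flat, 64 mm across, 18 mm high; origin at its underside. Leave alone.
- count_timer: White timer, 36 x 62 x 52 mm high; origin at its underside. Leave alone.
There are look-alikes about, which are no part of the job. Leave any green or yellow look-alike of the dish_top alone.

How it is judged:
On the way:
1. the jaw is parked in its notch and stays there with the hand off it, the dishes still in their stack (value of joint jaw above 0.045 m and value of joint grip above 0.012 m and contact force between each of the fingers, the arm and anything else below 0.3 N and distance of dish_top from where it was at the start of the episode below 0.03 m), for 0.3 s.
At the end, for the whole second after the job is handed in: The jaw is parked (jaw joint over 45 mm, grip joint over 12 mm); the top dish stands upright (within 0.1 rad) and at rest on the pad, its centre within 15 mm of the pad's centre; the middle dish is still nested upright in the bottom dish, which is within 30 mm of where it was (value of joint jaw above 0.045 m and value of joint grip above 0.012 m and horizontal distance between dish_top and pad_center below 0.015 m and height (world z) of dish_top between 0.012 and 0.02 m and angle between each of dish_top, dish_mid, dish_low's own z axis and vertical below 0.1 rad and linear speed of dish_top below 0.02 m/s and horizontal distance between dish_mid and dish_low below 0.01 m and height (world z) of dish_mid below 0.033 m and distance of dish_low from where it was at the start of the episode below 0.03 m); the robot touches nothing.
It fails at once if the middle dish is lifted more than 15 mm out of its place (height (world z) of dish_mid above 0.043 m).
It fails at once if the beaker, tape roll or timer is moved more than 40 mm (distance of any of beaker, tape_roll, count_timer from where it was at the start of the episode above 0.04 m).
It also fails if it takes over 54 s, if anything falls off the work surface, if the arm or the gripper's body presses on something with over 40 N, if the wrist force passes 120 N, or if a joint passes its speed limit or range.

## Robot

A 6-joint arm with a two-finger parallel gripper is mounted at the origin on the work surface; the furniture and walls round the work are solid. World frame = base frame: x ahead of the robot, y to its left, z up, the work surface at z = 0. Lengths are in m, angles in rad, forces in N, time in s.
With the tool pointing down it reaches from about 0.4 to 0.825 m from the base axis. Payload 7 kg.
Tool frame: the origin (TCP) lies between the finger pads; the fingertips stand 8 mm ahead of it and the grasp point (between the pads) lies 11 mm behind it (arm.finger_overhang is the distance from the TCP to the fingertips, in m); z points along the fingers, y is the line along which they close (so a half turn about z gives the same grasp; the last joint's range is limited). The gripper opens to 88 mm and grips with 3 to 60 N. Pads are 19 mm wide; open, the fingers measure 130 mm over their backs; the gripper's body (78 mm by 193 mm) begins 47 mm behind the grasp point.
Start: joints at [1.579, 0.359, 0.012, 0, -1.224, -0.288], TCP at [0.186, 0.649, 0.235] pointing down, gripper open.
Joint ranges: [-3.07, 3.07], [-1.43, 2.12], [-1.02, 1.25], [-3.03, 1.67], [-3.05, -0], [-3.03, 3.03]. Speed limits (rad/s): [2.39, 2.39, 3.01, 3.14, 3.14, 3.14].

## Interface

Orientations are given as [roll, pitch, yaw] about the fixed x, y, z axes, in that order (R = Rz(yaw) Ry(pitch) Rx(roll)).
In Python, from station import arm gives the robot as it stands.
- The arm moves only by the tool move_arm, never from a script. Its argument "rows" is text: rows parted by semicolons, each of 7 numbers parted by spaces: the turn, a rotation vector about the tool's x, y, z in degrees, then the shift along the tool's x, y, z in m, then the finger opening in m, from 0 to 0.0876. A call has 1 to 8 rows; each row shifts and turns the commanded pose from where the row before left it, along the tool's axes as they then stand; what a row does not reach is not made up. A row lasts 1/8 s, in which the tool goes at most 62.5 mm and 10.7 degrees, less where a joint would pass 70% of its speed; a pose out of reach is approached as far as the arm can. A call is refused whole if a number of a shift passes 0.0625 or a number of a turn 10.7, either way. A call with a gripper value outside its range is refused whole. The fingers move at their own pace and stop on an object; "squeeze" is the grip in N (left out, the last holds). Time passes only in rows, so rows that do not move let the fingers close. It gives the time, the measured TCP pose, the force, the opening and the grip force at its end, in the units of the state.
- arm.get_state(): the state, without advancing time (a new reading comes with each control period).
- arm.grab_frame(name): name is "scene" or "side" or "wrist"; returns (picture, depth): 384x512x3 uint8, blue, green, red; 384x512 float32, m along the optical axis (not along the pixel's ray), 0 where there is no reading.
- arm.camera_model(name): a dict with "mtx" (3x3 intrinsics, pixels), "k1" (the pictures are not rectified: a ray, as slopes to the right and down, at radius r is drawn at 1 + k1 r^2 times it, then the intrinsics apply), "camera_from_world" (4x4, takes a point from world to camera coordinates); the wrist camera has in their place "mount" (4x4, takes a point from camera to tool coordinates, whose origin is the TCP and whose axes are the flange's). Camera axes: x right, y down, z forward; pixel columns grow to the right and rows downward; lengths in m; the calibration is good to about 2 mm. A picture is of the moment at which its call begins: read the wrist's pose just before it. camera_model takes no time and is no camera call.
- arm.job_done(): hands the job in; it is judged then, once.
The state is a dict: "t": time; "q": joint angles; "qd": joint speeds; "joint_efforts": joint torques, N m; "eef_pos": TCP position; "ee_rot": TCP orientation; "force": force on the tool from outside, world axes, zero at the start; "moment": the same for the moment, N m; "width": finger opening in m; "gripper_force": force on a finger pad.
Only numpy, scipy, OpenCV 4.12 (cv2) and the standard library are available. Lean on these libraries where they do the work, as an engineer would, in place of code of your own. Each camera call takes 0.05 s, during which the arm holds its last target. There are 200 camera calls.

## Working session

There is one attempt and no reset: what is moved stays moved. The work goes in short steps, Python scripts to look and compute and a tool call to move; the robot and the scene stay as the last step left them, time stands still between calls to the robot, and variables do not carry over. Pictures are saved under pics/ and viewed, at most 10 in all, crops included, and the job is handed in when it is done.

Besides the shell and the picture viewer there is one more tool, called after "Emit:" as name(argument=value, ...) on one line, values as JSON. move_arm: Moves the arm, as the interface text tells. Its arguments: {"type":"object","properties":{"rows":{"type":"string"},"squeeze":{"type":"number"}},"required":["rows"]}

```bash
mkdir -p pics; cat > h.py <<'E'
import numpy as np, cv2
from scipy.spatial.transform import Rotation as R
from station import arm
def cam(n,st=None):
    m=arm.camera_model(n); K=np.array(m["mtx"]); k1=m["k1"]
    if n=="wrist":
        T=np.eye(4); T[:3,:3]=R.from_euler('xyz',st["ee_rot"]).as_matrix(); T[:3,3]=st["eef_pos"]
        W=T@np.array(m["mount"])
    else: W=np.linalg.inv(np.array(m["camera_from_world"]))
    return K,k1,W
def slopes(K,k1,uv):
    uv=np.atleast_2d(np.array(uv,float)).reshape(-1,1,2)
    return cv2.undistortPoints(uv,K,np.array([k1,0,0,0,0.]))[:,0]
def onplane(c,uv,z):
    K,k1,W=c; s=slopes(K,k1,uv); d=np.c_[s,np.ones(len(s))]@W[:3,:3].T; o=W[:3,3]
    return o+d*((z-o[2])/d[:,2:3])
def cloud(c,uv,depth):
    K,k1,W=c; s=slopes(K,k1,uv); p=np.c_[s,np.ones(len(s))]*np.asarray(depth).reshape(-1,1)
    return p@W[:3,:3].T+W[:3,3]
def snap(n,f):
    st=arm.get_state(); im,d=arm.grab_frame(n); cv2.imwrite(f"pics/{f}.png",im); np.savez(f"pics/{f}.npz",im=im,d=d,pos=st["eef_pos"],rot=st["ee_rot"])
    return st,im,d
E
python3 - <<'E'
from h import *
a=snap("scene","s0");b=snap("side","d0");c=snap("wrist","w0")
cv2.imwrite("pics/both.png",cv2.resize(np.vstack([np.hstack([a[1],b[1]]),np.hstack([c[1],c[1]*0])]),(800,600)))
print(a[0])
for n in("scene","side"): print(n,cam(n)[2].round(3).tolist())
print(np.array(arm.camera_model("wrist")["mount"]).round(3).tolist())
E
```

```text
{'t': 0.0, 'q': array([ 1.57912206e+00,  3.59362517e-01,  1.10561112e-02, -3.17994419e-04,
       -1.22406560e+00, -2.88114105e-01]), 'qd': array([ 0.00156448, -0.00032352, -0.0004874 , -0.00080027, -0.00063222,
        0.00046203]), 'joint_efforts': array([-6.83139187e-04, -5.82720852e+01,  2.93073517e+01,  6.99724406e+00,
        7.07796498e-03, -1.50551791e-04]), 'eef_pos': array([0.18629826, 0.64830065, 0.23364302]), 'ee_rot': array([ 3.13999698e+00, -1.61144916e-04, -2.79896538e-01]), 'force': array([-0.56877706,  0.55148997, -0.5333401 ]), 'moment': array([ 0.02205151,  0.00930757, -0.02611403]), 'gripper_force': 0.0, 'width': 0.08750699985165131}
scene [[-0.452, -0.46, 0.764, -0.137], [-0.891, 0.256, -0.374, 0.545], [-0.024, -0.85, -0.526, 0.508], [0.0, 0.0, 0.0, 1.0]]
side [[0.986, -0.076, 0.145, 0.345], [-0.164, -0.49, 0.856, -0.822], [0.007, -0.868, -0.496, 0.682], [0.0, 0.0, 0.0, 1.0]]
[[-0.0, -0.967, -0.256, 0.068], [1.0, -0.0, -0.001, -0.0], [0.001, -0.256, 0.967, -0.151], [0.0, 0.0, 0.0, 1.0]]
```

View pics/both.png

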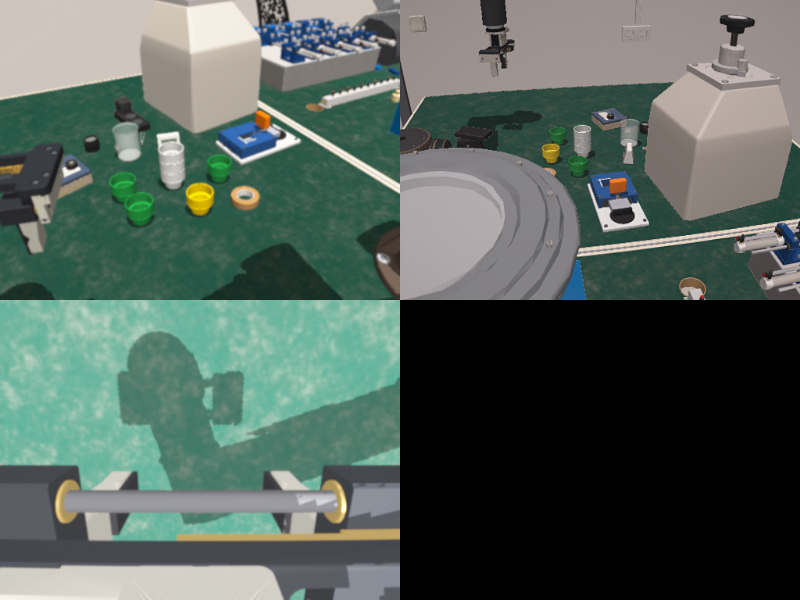

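The scene view shows the silver three-dish stack at about (220,211) full-size pixels, the clamp at (330,177) and the tape roll at (313,252). The beaker is at (163,181), with the timer behind the stack. A large white housing stands beside the clamp. The green and yellow cups are look-alikes.

```bash
python3 - <<'E'
from h import *
for n,f in(("scene","s0"),("side","d0")):
    z=np.load(f"pics/{f}.npz");im,d=z["im"],z["d"];c=cam(n)
    hsv=cv2.cvtColor(im,cv2.COLOR_BGR2HSV)
    vv,uu=np.mgrid[:384,:512]; P=cloud(c,np.c_[uu.ravel(),vv.ravel()],d.ravel()).reshape(384,512,3)
    ok=(d>0)
    def rep(name,m):
        p=P[m&ok]; print(n,name,len(p),"med",np.median(p,0).round(3),"lo",np.percentile(p,2,0).round(3),"hi",np.percentile(p,98,0).round(3))
    box=np.zeros((384,512),bool)
    if n=="scene": box[130:215,270:390]=1
    else: box[210:300,235:325]=1
    blue=box&(hsv[...,0]>100)&(hsv[...,0]<125)&(hsv[...,1]>120)
    ora=box&(hsv[...,0]>5)&(hsv[...,0]<16)&(hsv[...,1]>170)
    rep("orange",ora)
    top=blue&(abs(P[...,2]-.046)<.005); rep("bluetop",top)
    r=cv2.minAreaRect((P[top&ok][:,:2]*1000).astype(np.float32)); print(r,cv2.boxPoints(r).tolist())
    gr=(hsv[...,1]<70)&(hsv[...,2]>60)
    b=np.zeros_like(box)
    if n=="scene": b[175:245,200:242]=1
    else: b[155:205,218:248]=1
    s=gr&b&(P[...,2]>.01)&(P[...,2]<.2); rep("stack",s)
    rim=s&(P[...,2]>.1); rep("rim",rim)
    (x,y),rr=cv2.minEnclosingCircle((P[rim&ok][:,:2]*1000).astype(np.float32)); print("circ",x,y,rr)
    # black pad / other tall things
    if n=="scene":
        for nm,bb in(("beaker",(155,145,205,185)),("timer",(168,200,190,235)),("tape",(235,295,268,335))):
            q=np.zeros_like(box);q[bb[0]:bb[2],bb[1]:bb[3]]=1; rep(nm,q&(P[...,2]>.012)&(P[...,2]<.12))
        q=np.zeros_like(box);q[0:165,180:335]=1; rep("housing",q&(hsv[...,1]<60)&(P[...,2]>.03)&(P[...,0]<1.0)&(P[...,2]<.4))
c=cv2.resize(np.load("pics/d0.npz")["im"][205:305,225:345],None,fx=5,fy=5,interpolation=2)
c2=cv2.resize(np.load("pics/s0.npz")["im"][160:280,130:350],(733,400))
cv2.imwrite("pics/c1.png",c);cv2.imwrite("pics/c2.png",c2)
E
```

```text
scene orange 270 med [0.53 0.02 0.08] lo [ 0.514 -0.103  0.003] hi [0.646 0.023 0.099]
scene bluetop 1236 med [0.535 0.07  0.047] lo [0.476 0.01  0.042] hi [0.591 0.128 0.049]
((536.7127685546875, 65.77229309082031), (121.6404037475586, 124.38642883300781), 2.881629467010498) [[472.84283447265625, 124.82927703857422], [479.09613037109375, 0.6001214981079102], [600.5827026367188, 6.715309143066406], [594.3294067382812, 130.9444580078125]]
scene stack 1879 med [0.46  0.324 0.074] lo [0.447 0.256 0.015] hi [0.632 0.352 0.109]
scene rim 324 med [0.471 0.324 0.106] lo [0.448 0.295 0.1  ] hi [0.506 0.352 0.11 ]
circ 476.70806884765625 322.30377197265625 31.55851936340332
scene beaker 1512 med [0.642 0.382 0.06 ] lo [0.628 0.304 0.014] hi [0.798 0.415 0.092]
scene timer 577 med [0.621 0.295 0.053] lo [0.479 0.245 0.032] hi [0.646 0.338 0.11 ]
scene tape 578 med [0.337 0.202 0.019] lo [0.31  0.172 0.013] hi [0.37  0.231 0.021]
scene housing 21292 med [0.709 0.135 0.216] lo [ 0.665 -0.075  0.037] hi [0.95  0.221 0.368]
side orange 365 med [0.538 0.005 0.085] lo [0.517 0.001 0.06 ] hi [0.56  0.017 0.099]
side bluetop 1010 med [0.521 0.054 0.046] lo [0.479 0.001 0.042] hi [0.594 0.126 0.048]
((536.5885009765625, 64.8606185913086), (117.70750427246094, 131.19451904296875), 2.7005083560943604) [[474.70947265625, 127.61211395263672], [480.8907470703125, -3.4367008209228516], [598.467529296875, 2.1091232299804688], [592.2862548828125, 133.15794372558594]]
side stack 791 med [0.475 0.301 0.078] lo [0.449 0.291 0.015] hi [0.504 0.352 0.109]
side rim 144 med [0.478 0.316 0.105] lo [0.449 0.291 0.1  ] hi [0.505 0.352 0.11 ]
circ 474.6340026855469 323.5323791503906 33.66770553588867
```

View pics/c1.png

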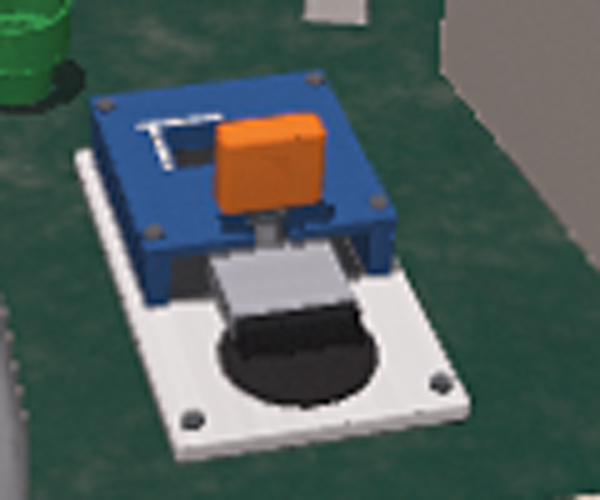

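View pics/c2.png

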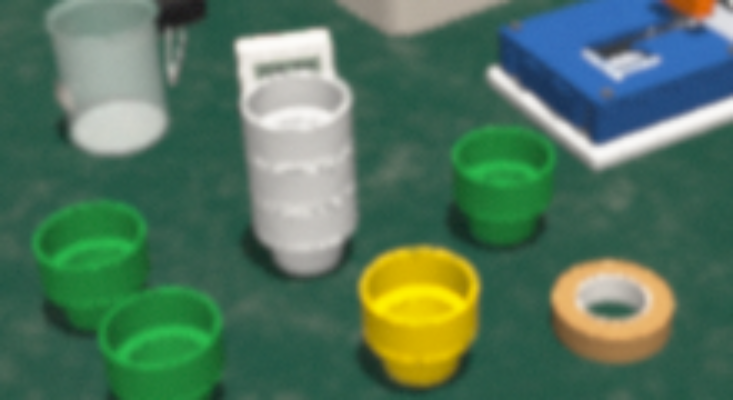

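The two views agree: station origin is about (0.538, 0.0385) with yaw about 2.8°, the grip is at (0.539, 0.0135) and the pad at (0.542, -0.041). The stack is at (0.4755, 0.323) with its rim at 0.108. In the crop at (297,155), it is the only silver dish stack among the green cups at (95,260), (160,345) and (503,180) and the yellow one at (420,310). Next I turn and move over the grip.

Emit:
move_arm(rows="0 0 -9.4 0 0 0 0.087; 0 0 -9.4 0 0 0 0.087; 0 0 0 0.02 0.04 0 0.087; 0 0 0 0.02 0.04 0 0.087; 0 0 0 0.02 0.04 0 0.087; 0 0 0 0.02 0.04 0 0.087; 0 0 0 0.02 0.04 0 0.087; 0 0 0 0.02 0.04 0 0.087")

```text
t: 1.15
eef_pos: [0.3183, 0.4133, 0.2345]
ee_rot: [3.141, 0.0, 0.048]
force: [0.1, -0.5, -0.3]
width: 0.087
gripper_force: 0.0
```

Emit:
move_arm(rows="0 0 0 0.02 0.041 0 0.087; 0 0 0 0.02 0.041 0 0.087; 0 0 0 0.02 0.041 0 0.087; 0 0 0 0.02 0.041 0 0.087; 0 0 0 0.02 0.041 0 0.087; 0 0 0 0.02 0.041 0 0.087; 0 0 0 0.02 0.041 0 0.087; 0 0 0 0 0 0 0.087")

```text
t: 2.15
eef_pos: [0.4722, 0.1325, 0.2343]
ee_rot: [3.141, 0.001, 0.045]
force: [-0.3, 0.0, 0.3]
width: 0.0873
gripper_force: 0.0
```

Emit:
move_arm(rows="0 0 0 0.02 0.04 0 0.087; 0 0 0 0.02 0.04 0 0.087; 0 0 0 0.021 0.041 0 0.087; 0 0 0 0 0 0 0.087; 0 0 0 0 0 0 0.087")

```text
t: 2.78
eef_pos: [0.538, 0.0173, 0.2343]
ee_rot: [-3.142, 0.001, 0.048]
force: [-0.3, 0.1, 0.5]
width: 0.0869
gripper_force: 0.0
```

```bash
cat > grip.py <<'E'
from h import *
import sys
st,im,d=snap("wrist",sys.argv[1]); c=cam("wrist",st)
hsv=cv2.cvtColor(im,cv2.COLOR_BGR2HSV)
m=(hsv[...,0]>4)&(hsv[...,0]<16)&(hsv[...,1]>170)&(hsv[...,2]>120)
v,u=np.nonzero(m&(d>0)); P=cloud(c,np.c_[u,v],d[v,u]); 
t=abs(P[:,2]-.098)<.005
r=cv2.minAreaRect((P[t][:,:2]*1000).astype(np.float32)); print(st["eef_pos"].round(4),st["ee_rot"].round(3),len(u),t.sum(),r, np.percentile(P[:,2],98))
m2=(hsv[...,0]>100)&(hsv[...,0]<125)&(hsv[...,1]>120)&(d>0)
v,u=np.nonzero(m2);P=cloud(c,np.c_[u,v],d[v,u]);t=abs(P[:,2]-.046)<.004
print("blue",cv2.minAreaRect((P[t][:,:2]*1000).astype(np.float32)))
E
python3 grip.py w1
```

```text
[0.538  0.0173 0.2343] [-3.142e+00  1.000e-03  4.800e-02] 463 426 ((539.7650756835938, 13.733865737915039), (44.806068420410156, 15.313615798950195), 3.422616481781006) 0.09978361964389335
blue ((534.9801635742188, 65.81546783447266), (115.70841217041016, 123.65711212158203), 3.438552141189575)
```

View pics/w1.png

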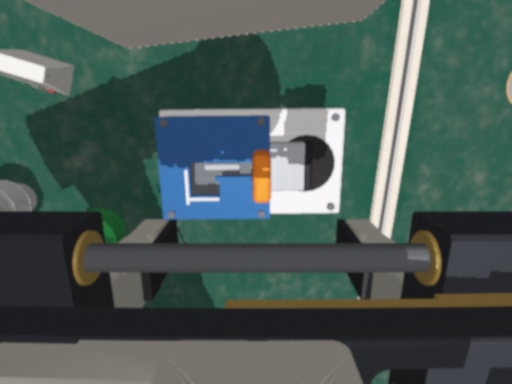

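The wrist view shows the orange grip at (262,177) in the straight leg, the pad at (315,163) and the notch below the slot. Measured grip centre is (0.5396, 0.0137), as expected, so I descend and grasp it.

Emit:
move_arm(rows="0 0 0 0.0015 0.0037 0.035 0.07; 0 0 0 0 0 0.035 0.06; 0 0 0 0 0 0.035 0.06; 0 0 0 0 0 0.035 0.06; 0 0 0 0 0 0.026 0.06; 0 0 0 0 0 0 0.06; 0 0 0 0 0 0 0.06; 0 0 0 0 0 0 0.06")

```text
t: 3.82
eef_pos: [0.5409, 0.014, 0.07]
ee_rot: [-3.141, -0.002, 0.049]
force: [-0.0, 0.1, -0.3]
width: 0.0602
gripper_force: 0.0
```

Emit:
move_arm(rows="0 0 0 0 0 0 0; 0 0 0 0 0 0 0; 0 0 0 0 0 0 0; 0 0 0 0 0 0 0; 0 0 0 0 0 0 0; 0 0 0 0 0 0 0", squeeze=35)

```text
t: 4.58
eef_pos: [0.54, 0.0128, 0.0685]
ee_rot: [3.141, 0.0, 0.049]
force: [0.7, -4.4, -0.2]
width: 0.0178
gripper_force: 35.0
```

Emit:
move_arm(rows="0 0 0 0 -0.009 0 0; 0 0 0 0 -0.009 0 0; 0 0 0 0 -0.009 0 0; 0 0 0 0 -0.009 0 0; 0 0 0 0 -0.009 0 0; 0 0 0 0 -0.009 0 0; 0 0 0 0 -0.009 0 0; 0 0 0 0 0 0 0")

```text
t: 5.58
eef_pos: [0.5365, 0.075, 0.0685]
ee_rot: [3.139, 0.002, 0.049]
force: [1.6, -10.3, 0.8]
width: 0.0175
gripper_force: 35.0
```

Emit:
move_arm(rows="0 0 0 -0.005 0 0 0; 0 0 0 -0.005 0 0 0; 0 0 0 -0.005 0 0 0; 0 0 0 -0.005 0 0 0; 0 0 0 0 0 0 0; 0 0 0 0 0 0 0")

```text
t: 6.32
eef_pos: [0.5166, 0.0736, 0.0685]
ee_rot: [3.139, 0.001, 0.049]
force: [2.4, -13.3, 0.4]
width: 0.0182
gripper_force: 35.0
```

Emit:
move_arm(rows="0 0 0 0 0.003 0 0; 0 0 0 0 0.003 0 0; 0 0 0 0 0.003 0 0; 0 0 0 0 0 0 0; 0 0 0 0 0 0 0")

```text
t: 6.95
eef_pos: [0.5172, 0.0647, 0.0685]
ee_rot: [3.139, 0.001, 0.049]
force: [2.3, -9.7, 0.5]
width: 0.018
gripper_force: 35.0
```

Emit:
move_arm(rows="0 0 0 0 0 0 0.03; 0 0 0 0 0 0 0.06; 0 0 0 0 0 0 0.06; 0 0 0 0 0 0 0.06; 0 0 0 0 0 0 0.06; 0 0 0 0 0 0 0.06")

```text
t: 7.7
eef_pos: [0.5174, 0.0664, 0.0686]
ee_rot: [-3.142, 0.0, 0.048]
force: [-1.3, 0.3, -0.0]
width: 0.0594
gripper_force: 0.0
```

Emit:
move_arm(rows="0 0 0 0 0 -0.03 0.06; 0 0 0 0 0 -0.04 0.06; 0 0 0 0 0 -0.05 0.06; 0 0 0 0 0 -0.045 0.08; 0 0 0 0 0 0 0.08; 0 0 0 0 0 0 0.08")

```text
t: 8.45
eef_pos: [0.517, 0.0663, 0.2332]
ee_rot: [-3.141, 0.0, 0.048]
force: [-0.4, -0.5, -1.2]
width: 0.0795
gripper_force: 0.0
```

```bash
python3 grip.py w2
```

```text
[0.517  0.0663 0.2332] [-3.141  0.     0.048] 486 438 ((516.4849853515625, 63.57005310058594), (46.0704460144043, 15.2933988571167), 3.274805784225464) 0.0997241847132596
blue ((534.4351196289062, 65.48332977294922), (114.5938949584961, 123.53446197509766), 3.3547959327697754)
```

The grip moved by (-20, +51) mm in the station frame, so the jaw is parked with the hand off. Next I turn 90° so the fingers close along x, and move over the stack.

Emit:
move_arm(rows="0 0 10 0 0 0 0.087; 0 0 10 0 0 0 0.087; 0 0 10 0 0 0 0.087; 0 0 10 0 0 0 0.087; 0 0 10 0 0 0 0.087; 0 0 10 0 0 0 0.087; 0 0 10 0 0 0 0.087; 0 0 10 0 0 0 0.087")

```text
t: 9.5
eef_pos: [0.5168, 0.0661, 0.232]
ee_rot: [3.139, -0.001, -1.354]
force: [0.3, -0.1, -0.4]
width: 0.0872
gripper_force: 0.0
```

Emit:
move_arm(rows="0 0 10 0 0 0 0.087; 0 0 0 -0.037 0.004 0 0.087; 0 0 0 -0.037 0.004 0 0.087; 0 0 0 -0.037 0.004 0 0.087; 0 0 0 -0.037 0.004 0 0.087; 0 0 0 -0.037 0.004 0 0.087; 0 0 0 -0.037 0.004 0 0.087; 0 0 0 -0.037 0.004 0 0.087")

```text
t: 10.5
eef_pos: [0.4762, 0.3244, 0.2319]
ee_rot: [3.14, -0.002, -1.522]
force: [-0.1, 0.9, 0.4]
width: 0.0868
gripper_force: 0.0
```

Emit:
move_arm(rows="0 0 0 0 0 0 0.087; 0 0 0 0 0 0 0.087")

```text
t: 10.75
eef_pos: [0.4765, 0.3232, 0.2322]
ee_rot: [3.14, -0.002, -1.522]
force: [-1.0, -0.8, -0.7]
width: 0.0871
gripper_force: 0.0
```

```bash
cat > rim.py <<'E'
from h import *
import sys
st,im,d=snap("wrist",sys.argv[1]); c=cam("wrist",st)
vv,uu=np.mgrid[:384,:512]; P=cloud(c,np.c_[uu.ravel(),vv.ravel()],d.ravel()); 
x0,y0,z0=map(float,sys.argv[2:5])
m=(d.ravel()>0)&(abs(P[:,2]-z0)<.004)&(np.hypot(P[:,0]-x0,P[:,1]-y0)<.05)
p=P[m]; (x,y),r=cv2.minEnclosingCircle((p[:,:2]*1000).astype(np.float32)); print(st["eef_pos"].round(4),st["ee_rot"].round(3),m.sum(),"circ",x,y,r,"z",np.percentile(p[:,2],[5,50,95]).round(4))
A=np.c_[2*p[:,:2],np.ones(len(p))]; s=np.linalg.lstsq(A,(p[:,:2]**2).sum(1),rcond=None)[0]; print("fit",s[:2].round(4),np.sqrt(s[2]+s[0]**2+s[1]**2).round(4))
E
python3 rim.py w3 .4755 .323 .108
python3 - <<'E'
from h import *
z=np.load("pics/s0.npz");c=cam("scene");d=z["d"];vv,uu=np.mgrid[:384,:512];P=cloud(c,np.c_[uu.ravel(),vv.ravel()],d.ravel())
P=P[(d.ravel()>0)&(P[:,0]>.6)&(P[:,0]<1)&(abs(P[:,1])<.22)]
for a in(.06,.1,.15,.2,.3):
    p=P[abs(P[:,2]-a)<.02]; print(a,[(y,p[abs(p[:,1]-y)<.03][:,0].min().round(3) if (abs(p[:,1]-y)<.03).any() else None) for y in(-.1,-.04,.02,.1)])
E
```

```text
[0.4765 0.3232 0.2322] [ 3.140e+00 -2.000e-03 -1.522e+00] 644 circ 476.1930847167969 322.449951171875 29.954999923706055 z [0.105  0.1085 0.1097]
fit [0.4763 0.3222] 0.0284
0.06 [(-0.1, np.float64(0.697)), (-0.04, np.float64(0.687)), (0.02, np.float64(0.678)), (0.1, np.float64(0.667))]
0.1 [(-0.1, np.float64(0.698)), (-0.04, np.float64(0.689)), (0.02, np.float64(0.678)), (0.1, np.float64(0.665))]
0.15 [(-0.1, np.float64(0.697)), (-0.04, np.float64(0.689)), (0.02, np.float64(0.679)), (0.1, np.float64(0.667))]
0.2 [(-0.1, np.float64(0.699)), (-0.04, np.float64(0.69)), (0.02, np.float64(0.68)), (0.1, np.float64(0.668))]
0.3 [(-0.1, np.float64(0.717)), (-0.04, np.float64(0.707)), (0.02, np.float64(0.698)), (0.1, np.float64(0.685))]
```

View pics/w3.png

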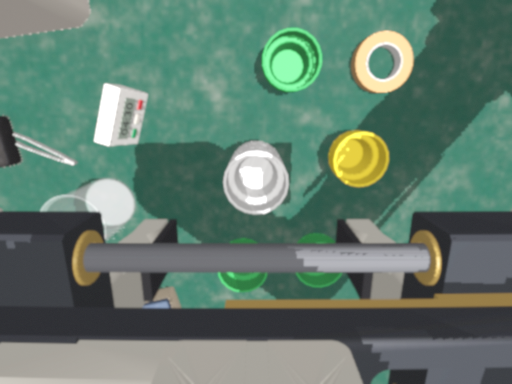

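The wrist view shows the silver stack at (256,178), with clearance all round. The rim circle is at (0.4763, 0.3223) with r = 30 mm and z = 0.108, as specified, so I descend onto the top band only.

Emit:
move_arm(rows="0 0 0 0.001 0 0.03 0.087; 0 0 0 0 0 0.035 0.087; 0 0 0 0 0 0.035 0.087; 0 0 0 0 0 0.025 0.087; 0 0 0 0 0 0.015 0.087; 0 0 0 0 0 0 0.087; 0 0 0 0 0 0 0.087")

```text
t: 11.68
eef_pos: [0.4776, 0.323, 0.0946]
ee_rot: [-3.14, 0.001, -1.523]
force: [0.1, -0.3, 0.5]
width: 0.0868
gripper_force: 0.0
```

Emit:
move_arm(rows="0 0 0 0 0 0 0.066; 0 0 0 0 0 0 0.066; 0 0 0 0 0 0 0.05; 0 0 0 0 0 0 0.05; 0 0 0 0 0 0 0.05; 0 0 0 0 0 0 0.05; 0 0 0 0 0 0 0.05", squeeze=12)

```text
t: 12.55
eef_pos: [0.4772, 0.3228, 0.0938]
ee_rot: [-3.141, 0.0, -1.522]
force: [0.7, 0.1, 3.6]
width: 0.0605
gripper_force: 12.0
```

Emit:
move_arm(rows="0 0 0 0 0 -0.003 0.05; 0 0 0 0 0 -0.004 0.05; 0 0 0 0 0 -0.005 0.05; 0 0 0 0 0 0 0.05")

```text
t: 13.05
eef_pos: [0.4772, 0.3229, 0.1061]
ee_rot: [-3.141, 0.001, -1.522]
force: [-0.9, -0.2, -0.5]
width: 0.0603
gripper_force: 12.0
```

```bash
python3 - <<'E'
from h import *
snap("wrist","w4")
a=snap("scene","s4")[1];b=snap("side","d4")[1]
cv2.imwrite("pics/c4.png",np.hstack([cv2.resize(a[150:250,160:280],(400,333)),cv2.resize(b[130:215,190:280],(353,333))]))
E
```

```text
(no output)
```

View pics/c4.png

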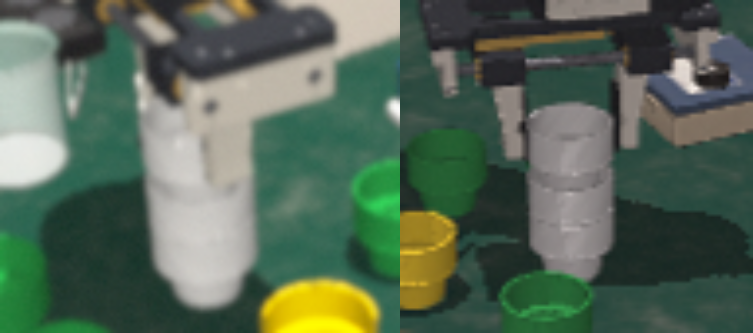

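The side view shows a gap under the top band at (570,178), with the middle and bottom dishes still nested. I carry the top dish over to the pad.

Emit:
move_arm(rows="0 0 0 0 0 -0.01 0.05; 0 0 0 0 0 -0.025 0.05; 0 0 0 0 0 -0.03 0.05; 0 0 0 0 0 -0.03 0.05; 0 0 0 0.015 -0.002 -0.005 0.05; 0 0 0 0.03 -0.004 0 0.05; 0 0 0 0.03 -0.004 0 0.05; 0 0 0 0.03 -0.004 0 0.05")

```text
t: 14.2
eef_pos: [0.4957, 0.2168, 0.2052]
ee_rot: [3.141, -0.0, -1.523]
force: [-0.2, -0.9, -0.4]
width: 0.0603
gripper_force: 12.0
```

Emit:
move_arm(rows="0 0 0 0.03 -0.004 0 0.05; 0 0 0 0.03 -0.004 0 0.05; 0 0 0 0.03 -0.004 0 0.05; 0 0 0 0.03 -0.004 0 0.05; 0 0 0 0.03 -0.004 0 0.05; 0 0 0 0.03 -0.004 0 0.05; 0 0 0 0.03 -0.004 0 0.05; 0 0 0 0.03 -0.004 0 0.05")

```text
t: 15.2
eef_pos: [0.539, -0.0212, 0.2052]
ee_rot: [3.141, -0.0, -1.523]
force: [0.2, 0.1, -0.2]
width: 0.0604
gripper_force: 12.0
```

Emit:
move_arm(rows="0 0 0 0.02 -0.002 0 0.05; 0 0 0 0 0 0 0.05; 0 0 0 0 0 0 0.05")

```text
t: 15.58
eef_pos: [0.5422, -0.0396, 0.2053]
ee_rot: [3.141, 0.0, -1.523]
force: [-0.4, 0.1, -1.1]
width: 0.0604
gripper_force: 12.0
```

```bash
python3 - <<'E'
from h import *
st,im,d=snap("wrist","w5"); print(st["eef_pos"].round(4),st["ee_rot"].round(3))
c=cam("wrist",st); hsv=cv2.cvtColor(im,cv2.COLOR_BGR2HSV)
vv,uu=np.mgrid[:384,:512];P=cloud(c,np.c_[uu.ravel(),vv.ravel()],d.ravel())
m=(d.ravel()>0)&(hsv[...,2].ravel()<60)&(abs(P[:,2]-.016)<.006)&(np.hypot(P[:,0]-.5425,P[:,1]+.041)<.045)
p=P[m]; print(m.sum(),cv2.minEnclosingCircle((p[:,:2]*1000).astype(np.float32)) if m.any() else 0)
b=snap("side","d5")[1]; cv2.imwrite("pics/c5.png",np.hstack([cv2.resize(im,(400,300)),cv2.resize(b[170:305,225:345],(267,300))]))
E
```

```text
[ 0.5422 -0.0396  0.2053] [ 3.141  0.    -1.523]
2175 ((541.173583984375, -41.70214080810547), 33.513301849365234)
```

View pics/c5.png

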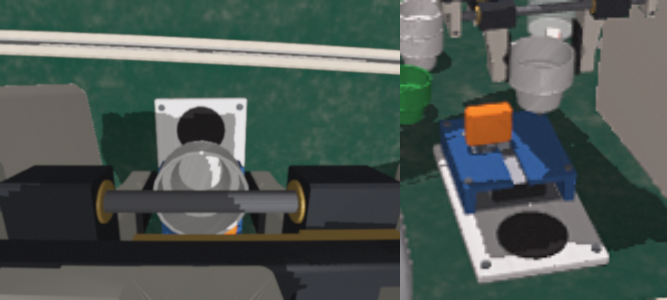

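The side view shows the dish held upright, the jaw parked and the pad clear at (533,233). The pad measures (0.5415, -0.0415), which agrees with the earlier estimate. I lower the dish.

Emit:
move_arm(rows="0 0 0 0.0015 0 0.025 0.05; 0 0 0 0 0 0.03 0.05; 0 0 0 0 0 0.03 0.05; 0 0 0 0 0 0.03 0.05; 0 0 0 0 0 0.02 0.05; 0 0 0 0 0 0.01 0.05; 0 0 0 0 0 0 0.05; 0 0 0 0 0 0 0.05")

```text
t: 16.68
eef_pos: [0.5433, -0.0408, 0.0614]
ee_rot: [-3.14, 0.0, -1.522]
force: [1.0, 0.7, -0.6]
width: 0.0603
gripper_force: 12.0
```

Emit:
move_arm(rows="0 0 0 0 0 0.002 0.05; 0 0 0 0 0 0.002 0.05; 0 0 0 0 0 0.001 0.05; 0 0 0 0 0 0 0.05")

```text
t: 17.18
eef_pos: [0.5426, -0.0411, 0.0555]
ee_rot: [3.141, -0.0, -1.523]
force: [0.4, -0.4, -0.5]
width: 0.0605
gripper_force: 12.0
```

Emit:
move_arm(rows="0 0 0 0 0 0.001 0.05; 0 0 0 0 0 0.001 0.05; 0 0 0 0 0 0 0.05")

```text
t: 17.55
eef_pos: [0.5427, -0.0411, 0.0539]
ee_rot: [-3.141, -0.0, -1.522]
force: [-1.6, 0.3, 3.7]
width: 0.0603
gripper_force: 12.0
```

Contact shows as 3.7 N upward at the expected height. I release and retreat.

Emit:
move_arm(rows="0 0 0 0 0 0 0.066; 0 0 0 0 0 0 0.075; 0 0 0 0 0 0 0.087; 0 0 0 0 0 0 0.087; 0 0 0 0 0 0 0.087; 0 0 0 0 0 -0.02 0.087; 0 0 0 0 0 -0.03 0.087; 0 0 0 0 0 -0.04 0.087")

```text
t: 18.55
eef_pos: [0.5419, -0.0412, 0.1437]
ee_rot: [3.14, -0.0, -1.523]
force: [1.4, 0.9, 0.0]
width: 0.087
gripper_force: 0.0
```

Emit:
move_arm(rows="0 0 0 0 0 -0.05 0.087; 0 0 0 0 0 -0.04 0.087; 0 0 0 0 0 0 0.087; 0 0 0 0 0 0 0.087")

```text
t: 19.05
eef_pos: [0.5422, -0.041, 0.2331]
ee_rot: [3.141, 0.0, -1.523]
force: [-0.8, 0.7, 0.1]
width: 0.0872
gripper_force: 0.0
```

```bash
python3 rim.py w6 .542 -.0415 .068; python3 - <<'E'
from h import *
a=snap("scene","s6")[1];b=snap("side","d6")[1]
cv2.imwrite("pics/c6.png",np.hstack([cv2.resize(a[140:260,190:390],(500,300)),cv2.resize(b[130:305,205:345],(240,300))]))
E
```

```text
[ 0.5422 -0.041   0.2331] [ 3.141  0.    -1.523] 491 circ 542.0394897460938 -41.17256546020508 30.106456756591797 z [0.0649 0.0684 0.0698]
fit [ 0.5419 -0.0416] 0.0284
```

View pics/c6.png

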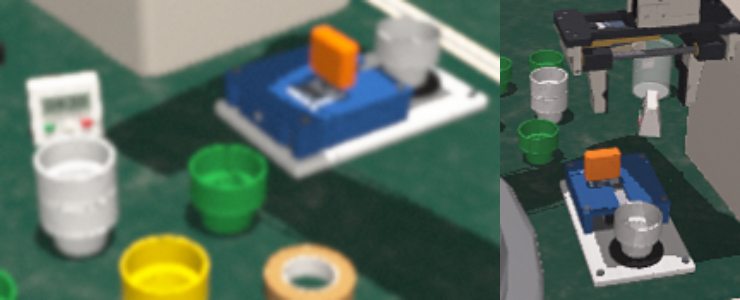

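The dish stands upright on the pad at (0.542, -0.041) with its rim at z = 0.068. The jaw is parked, the other two dishes are still stacked, and the hand is clear.

```bash
python3 -c "
from station import arm
print(arm.job_done())"
```

```text
the job is handed in; nothing more can be done
None
```

I handed the job in at about 19 s: the jaw is parked in its notch, the top dish stands upright within about 1 mm of the pad's measured centre, the other two dishes are still stacked, and I moved nothing else; the verdict was not shown.

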